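# Open the slide-lid gift case and set its lid on the display plinth

### The arm

A 6-joint arm with a two-finger parallel gripper is mounted at the origin on a cart in front of the work surface, level with it; the furniture and walls round the work are solid. World frame = base frame: x ahead of the robot, y to its left, z up, the work surface at z = 0. Lengths are in m, angles in degrees, forces in N, time in s.
With the tool pointing down it reaches from about 0.375 to 0.9 m from the base axis. Payload 3.1 kg.
Tool frame: the origin (TCP) lies on the centre line of the jaws, within the pads' length; the fingertips stand finger_overhang ahead of it and the grasp point (between the pads) lies 5 mm behind it (finger_overhang is the distance from the TCP to the fingertips, in m); z points along the fingers, y is the line along which they close (so a half turn about z gives the same grasp; the last joint's range is limited). The gripper opens to 87 mm and grips with 3 to 60 N. Pads are 19 mm wide; open, the fingers measure 117 mm over their backs; the gripper's body (75 mm by 190 mm) begins 51 mm behind the grasp point.
Start: joints at [57.095, 30.224, 82.088, -0, 67.689, -10.227], TCP at [0.241, 0.577, 0.237] pointing down, gripper open.
Joint ranges: [-176.69, 176.69], [-43.24, 126.21], [12.49, 139.97], [-82, 262], [0, 151.66], [-163.58, 163.58]. Speed limits (degrees/s): [159.86, 159.86, 180, 180, 180, 180].

### API

Orientations are given as a 3x3 rotation matrix whose columns are the frame's x, y, z axes.
In Python, from rig import read_state, capture, calibration, hand_in, finger_overhang gives the robot as it stands.
- The arm moves only by the tool send_rows, never from a script. Its argument "plan" is a list of rows, each a list of 5 numbers: the closure in counts, from 0 (fully open) to 255 (shut), then the shift along the tool's x, y, z in m, then the turn about the tool's z in rad. A call has 1 to 20 rows; each row shifts and turns the commanded pose from where the row before left it, along the tool's axes as they then stand; what a row does not reach is not made up. A row lasts 1/12 s, in which the tool goes at most 41.7 mm and 7.16 degrees, less where a joint would pass 70% of its speed; a pose out of reach is approached as far as the arm can. A call is refused whole if a number of a shift passes 0.0417 or a number of a turn 0.125, either way. A call with a gripper value outside its range is refused whole. The fingers move at their own pace and stop on an object; the grip force is fixed at half the most. Time passes only in rows, so rows that do not move let the fingers close. It gives the time, the measured TCP pose, the force, the opening and the grip force at its end, in the units of the state.
- read_state(): the state, without advancing time (a new reading comes with each control period).
- capture(name): name is "scene" or "side" or "wrist"; returns (picture, depth): 400x640x3 uint8, blue, green, red; 400x640 float32, m along the optical axis (not along the pixel's ray), 0 where there is no reading.
- calibration(name): a dict with "fx", "fy", "cx", "cy" (pixels), "xyz" and "rotation" of the camera in the world. Camera axes: x right, y down, z forward; pixel columns grow to the right and rows downward; lengths in m; the calibration is good to about 2 mm. A picture is of the moment at which its call begins: read the wrist's pose just before it. calibration takes no time and is no camera call; for the wrist camera it gives the pose at the moment of the call.
- hand_in(): hands the job in; it is judged then, once.
The state is a dict: "time_s": time; "joint_positions": joint angles; "qvel": joint speeds; "tau": joint torques, N m; "position": TCP position; "tcp_rot": TCP orientation; "force": force on the tool from outside, world axes, zero at the start; "moment": the same for the moment, N m; "opening": opening from 0.0 (shut) to 1.0 (fully open); "grasp_force": force on a finger pad.
Only numpy, scipy, OpenCV 4.12 (cv2) and the standard library are available. Lean on these libraries where they do the work, as an engineer would, in place of code of your own. Each camera call takes 0.05 s, during which the arm holds its last target. There are 200 camera calls.

### The job

Open the pale wooden gift case for display: its dark sliding lid is caught behind a stop lip at the front, so take the brass pull, raise that end over the lip, draw the lid about half way out of its grooves and let go of it, leaving it resting there. Then take the lid by its two long sides instead, slide it clear and lay it, pull upward, squarely and centrally on the low wooden plinth, without dropping it. Leave the case with the bottle inside it where it stands and do not disturb the soap box, tin and balm box nearby.

Things in the scene. Friction and masses are not known exactly. Their poses are not given: they have to be found in the camera images.
- gift_case: Pale wooden slide-lid gift case 165 x 75 x 58 mm, loose, 1 kg, standing to the left of the central tube display (tall, keep clear). Origin: centre of underside; -x is the front (lip end, roughly towards the robot), z up. The lid rests on groove floors 40 mm up, between side walls 63 mm apart with tops at 58 mm. Clear of the grooves after 105 mm of travel to -x.
- case_lip (a point): Middle of the stop lip's top edge: case frame (-79, 0, 46) mm. The lip is 6 mm thick (x -82 to -76) and stands 6 mm above the groove floor; nothing in front of it is higher. The lid slides once tilted about its back edge so that its front edge is 6 to 10 mm up (0.04 to 0.065 rad), best along its own tilted plane.
- groove_roof (a point): Front end of the groove roofs, case frame (-30, 0, 52) mm. From here to the back wall a roof reaches 5.5 mm in from each side wall, 12 mm above the groove floor here, sloping to 7 mm at the back. So the lid cannot be lifted out, nor raised level by more than 2 mm.
- case_lid: Dark wooden lid, 150 (x) x 60 (y) x 5 mm, about 80 g. Origin: centre of underside; -x is its front, z up. Closed: at case (0, 0, 40) mm, axes parallel, about 1.5 mm side play. Let go with its origin 60 to 95 mm forward of that, it stays resting on the lip and in the grooves, tilted about 0.08 rad, its sides in front of the case free to grip across 60 mm.
- lid_pull (a point): Centre of the brass bar pull: 10 mm thick along the lid's x, 34 mm along y, 22 mm high, upright on the lid's top face, 12 mm behind its front edge; (-63, 0, 16) mm in the lid's frame. Pinch it across its 10 mm, one finger in front and one behind.
- lid_front (a point): Middle of the lid's front lower edge, (-75, 0, 0) mm in the lid's frame.
- plinth: Low wooden display plinth, 150 (x) x 44 (y) x 24 mm, fixed; origin: centre of its underside, top 24 mm up. It stands right of the central display, which begins at x = 0.4 m and grows taller to the back: carry the lid along its front, 0.25 m up. It is narrower than the lid, so the lid overhangs 8 mm at each long side and the fingertips pass beside it. The lid may lie either way round.
- mist_bottle: Small sage green bottle with a pale cap, 72 x 27 x 26 mm, lying loose inside the case, hidden by the lid at first. Stays in the case.
- soap_box: Pale peach soap carton, 56 x 78 x 26 mm, loose, bystander. Origin: centre of underside.
- round_tin: Round pink floral tin, diameter 74, 32 mm high, loose, bystander. Origin: centre of underside.
- balm_box: Green square carton, 50 x 50 x 22 mm, loose, bystander. Origin: centre of underside.
Mind the look-alikes: they are no part of the job. There is more than one size of the plinth; the job needs the larger.

How it is judged (in metres and radians):
On the way, in this order (a step that is already met when the one before it is completed fails the run):
1. the lid's front end is raised over the lip while the lid is still home (z of lid_front in the frame of gift_case above 0.0455 m and x of case_lid in the frame of gift_case above -0.02 m), for 0.05 s.
2. the lid is drawn about half way out (55 to 95 mm) and let go, resting in the grooves (x of case_lid in the frame of gift_case between -0.095 and -0.055 m and z of case_lid in the frame of gift_case below 0.06 m and contact force between the fingers and case_lid below 0.05 N and linear speed of case_lid below 0.02 m/s), for 0.3 s.
3. the lid, held by its long sides and not by the pull, is lifted off the case (height (world z) of case_lid above 0.085 m and contact force between the fingers and case_lid above 0.5 N and (z of the grasp point in the frame of case_lid below 0.019 m or x of the grasp point in the frame of case_lid above -0.052 m)), for 0.1 s.
At the end, for the whole second after the job is handed in: The lid lies flat (within 0.06 rad), pull upward and at rest on the plinth's top, its centre within 20 mm along and 12 mm across of the plinth's centre, square to it within 0.15 rad (either way round); the case stands upright within 30 mm of where it stood, with the bottle inside (x of case_lid in the frame of plinth between -0.02 and 0.02 m and y of case_lid in the frame of plinth between -0.012 and 0.012 m and angle between the x axis of case_lid and the x axis of plinth, either way round below 0.15 rad and angle between case_lid's own z axis and vertical below 0.06 rad and z of case_lid in the frame of plinth between 0.02 and 0.028 m and linear speed of case_lid below 0.02 m/s and distance of gift_case from where it was at the start of the episode below 0.03 m and angle between gift_case's own z axis and vertical below 0.05 rad and z of mist_bottle in the frame of gift_case between -0.01 and 0.03 m and x of mist_bottle in the frame of gift_case between -0.08 and 0.08 m and y of mist_bottle in the frame of gift_case between -0.035 and 0.035 m); the robot touches nothing.
It fails at once if the gift case is shoved more than 40 mm or tipped (distance of gift_case from where it was at the start of the episode above 0.04 m or angle between gift_case's own z axis and vertical above 0.2 rad).
It fails at once if the lid is dropped (falls free faster than 0.6 m/s, about 2 cm) (linear speed of case_lid above 0.6 m/s and contact force between the fingers and case_lid below 0.05 N).
It fails at once if the soap box, tin or balm box is moved more than 30 mm (distance of any of soap_box, round_tin, balm_box from where it was at the start of the episode above 0.03 m).
It also fails if it takes over 61 s, if anything falls off the work surface, if the arm or the gripper's body presses on something with over 40 N, if the wrist force passes 120 N, or if a joint passes its speed limit or range.

## Working session

There is one attempt and no reset: what is moved stays moved. The work goes in short steps, Python scripts to look and compute and a tool call to move; the robot and the scene stay as the last step left them, time stands still between calls to the robot, and variables do not carry over. Pictures are saved under pics/ and viewed, at most 10 in all, crops included, and the job is handed in when it is done.

Besides the shell and the picture viewer there is one more tool, called after "Request:" as a command line: name --pt "numbers of a row" for each row, then --argument value for the rest. send_rows: Moves the arm, as the interface text tells. Its arguments: {"type":"object","properties":{"plan":{"type":"array","items":{"type":"array","items":{"type":"number"}}}},"required":["plan"]}

```bash
ls; mkdir -p pics
python3 - <<'E'
from rig import *
import cv2, numpy as np
s=read_state(); print(s, finger_overhang)
for n in("scene","side","wrist"):
    c=calibration(n); print(n,c)
    p,d=capture(n); cv2.imwrite(f"pics/{n}0.png",p); np.savez(f"pics/{n}0.npz",p=p,d=d,**c)
E
```

```text
pics
{'time_s': 0.0, 'joint_positions': array([ 5.70947938e+01,  3.02782283e+01,  8.21585851e+01, -2.65302799e-04,
        6.76889027e+01, -1.02272369e+01]), 'qvel': array([-0.08220076,  0.14384048,  0.0770601 , -0.08868547,  0.09481387,
       -0.09563   ]), 'tau': array([ 2.03412594e-03, -4.40035772e+01, -1.76601523e+01,  6.35379413e-02,
        5.81884885e-02, -1.37436159e-04]), 'position': array([0.24054427, 0.576074  , 0.23556731]), 'tcp_rot': array([[-9.22686856e-01,  3.85548381e-01, -1.18838212e-03],
       [ 3.85550020e-01,  9.22685092e-01, -1.84447853e-03],
       [ 3.85366748e-04, -2.16005685e-03, -9.99997593e-01]]), 'force': array([-0.26837614, -0.70413163,  0.00128254]), 'moment': array([ 0.05301636, -0.03638479, -0.01739856]), 'grasp_force': 0.0, 'opening': 0.9973945510007018} 0.014
scene {'fx': 457.87519129285556, 'fy': 457.87519129285556, 'cx': 321.6777776407763, 'cy': 200.28890724254518, 'xyz': array([ 0.0744994 , -0.88748724,  1.13825196]), 'rotation': array([[ 0.81930933, -0.43275456,  0.37610599],
       [-0.57319693, -0.60298851,  0.55484244],
       [-0.01332301, -0.67017039, -0.7420877 ]])}
side {'fx': 401.9720525239594, 'fy': 401.9720525239594, 'cx': 318.1069260312548, 'cy': 193.49261517548706, 'xyz': array([ 0.69659688, -1.24006641,  0.94551293]), 'rotation': array([[ 0.99340509,  0.08368065, -0.07838294],
       [ 0.11296022, -0.59709525,  0.79417709],
       [ 0.01965517, -0.79779372, -0.60261004]])}
wrist {'fx': 288.9459952364527, 'fy': 288.9459952364527, 'cx': 319.0893174739155, 'cy': 201.90660414940737, 'xyz': array([0.1759814 , 0.60427018, 0.38369424]), 'rotation': array([[ 0.38507268,  0.89179168,  0.23754293],
       [ 0.92288296, -0.37140921, -0.10169684],
       [-0.00246676,  0.25838499, -0.96603888]])}
```

View pics/scene0.png

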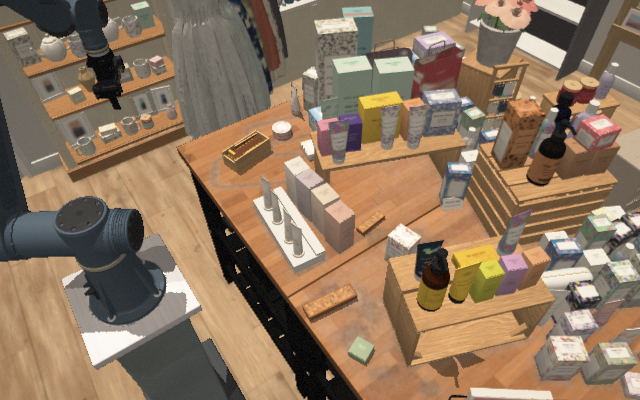

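View pics/wrist0.png

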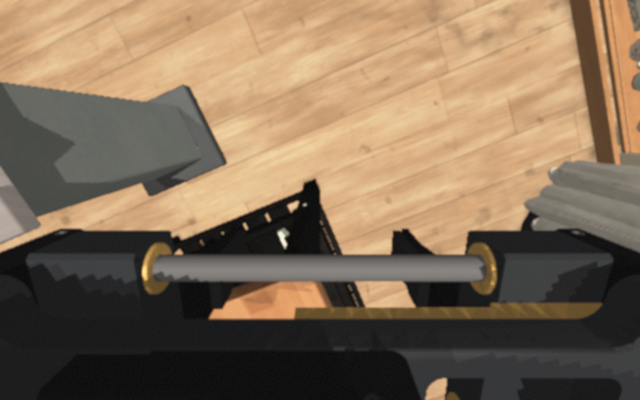

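The scene picture shows the case with its lid at (247,150), the tin at (282,130) and a peach box near (308,147). There are two plinth candidates, a large one at (330,301) and a small look-alike at (370,222); the balm box is at (361,349). I choose (330,301) by size and will check it in one crop. The wrist view shows only floor and the gripper.

```bash
cat > h.py <<'E'
import numpy as np, cv2
def load(f): return np.load(f)
def pt(z,u,v,d=None):
    d=z['d'][int(round(v)),int(round(u))] if d is None else d
    c=np.array([(u-z['cx'])/z['fx'],(v-z['cy'])/z['fy'],1.])*d
    return z['xyz']+z['rotation']@c
def plane(z,u,v,h):
    r=z['rotation']@np.array([(u-z['cx'])/z['fx'],(v-z['cy'])/z['fy'],1.])
    return z['xyz']+r*(h-z['xyz'][2])/r[2]
def cloud(z):
    v,u=np.mgrid[:400,:640]; d=z['d']
    c=np.stack([(u-z['cx'])/z['fx']*d,(v-z['cy'])/z['fy']*d,d],-1)
    return z['xyz']+c@z['rotation'].T
E
python3 - <<'E'
from h import *
z=load('pics/scene0.npz'); p=z['p']
a=cv2.resize(p[120:185,205:325],None,fx=6,fy=6,interpolation=2)[:390,:720]
b=cv2.resize(p[205:365,290:400],None,fx=1.3*1.3,fy=1.3*1.3)
cv2.imwrite('pics/c1.png',a)
P=cloud(z)
for u,v in((247,150),(282,130),(308,147),(330,301),(370,222),(361,349)): print(u,v,P[v,u].round(3))
hh=(P[...,2]>.012)&(P[...,2]<.035)&(P[...,0]>.2)&(P[...,0]<.95)
n,l,st,c=cv2.connectedComponentsWithStats(hh.astype(np.uint8))
for i in range(1,n):
    if st[i,4]>60:
        q=P[l==i]; q=q[q[:,2]>np.percentile(q[:,2],60)-.004]
        r=cv2.minAreaRect((q[:,:2]*1000).astype(np.float32)); print(c[i].round(),st[i,4],np.round(r[0],0),np.round(r[1],0),round(r[2],1),np.median(q[:,2]).round(3))
E
```

```text
247 150 [0.552 0.288 0.042]
282 130 [0.72  0.323 0.03 ]
308 147 [0.748 0.188 0.027]
330 301 [ 0.446 -0.37   0.021]
370 222 [ 0.712 -0.216  0.021]
361 349 [ 0.43  -0.527  0.021]
[201.  28.] 280 [ 815. 1257.] [ 78. 269.] 66.5 0.028
[281. 129.] 225 [725. 339.] [80. 69.] 57.8 0.031
[308. 148.] 175 [745. 187.] [83. 44.] 69.4 0.026
[248. 158.] 228 [548. 268.] [ 68. 178.] 79.5 0.029
[321. 227.] 289 [ 567. -105.] [ 58. 297.] 10.6 0.028
[291. 249.] 294 [439. -96.] [ 95. 314.] 12.1 0.029
[370. 222.] 251 [ 716. -212.] [107.  33.] 6.8 0.017
[329. 301.] 862 [ 446. -369.] [ 46. 150.] 82.8 0.024
[396. 333.] 173 [ 535. -534.] [196.   8.] 69.9 0.029
[518. 327.] 217 [ 801. -711.] [72. 39.] 74.7 0.029
[361. 349.] 403 [ 431. -526.] [51. 50.] 22.6 0.022
[549. 371.] 217 [ 769. -840.] [44. 92.] 13.6 0.028
[595. 378.] 175 [ 847. -918.] [33. 72.] 28.2 0.027
[632. 384.] 391 [ 903. -967.] [62. 35.] 29.1 0.026
```

View pics/c1.png

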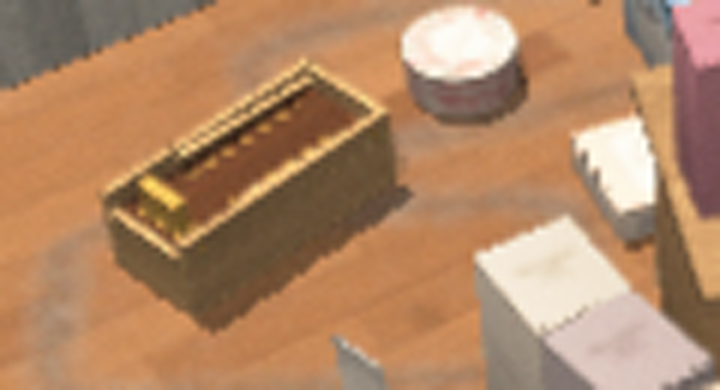

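The crop confirms the case, with the brass pull at about (232,153) in the scene at its front-left end, the tin behind it and the tube display to its right. Next I fit the case's walls, lid and pull from depth.

Run:
```python
from h import *
z=load('pics/scene0.npz'); p=z['p'];P=cloud(z)
m=(P[...,2]>.0535)&(P[...,2]<.0625)&(abs(P[...,0]-.55)<.15)&(abs(P[...,1]-.3)<.13)
q=P[m]; r=cv2.minAreaRect((q[:,:2]*1000).astype(np.float32)); print('top',m.sum(),r)
# top-rim corners from crop onto z=.058 (lip end lower)
for n,u,v,h in(('backL',308,63,.058),('backR',387,110,.058),('frontR',180,252,.058),('frontL',105,200,.058)):
    print(n,plane(z,205+(u+.5)/6-.5,120+(v+.5)/6-.5,h).round(4))
hsv=cv2.cvtColor(p,cv2.COLOR_BGR2HSV); b=p.astype(int)
g=(hsv[...,1]>150)&(hsv[...,2]>130)&(hsv[...,0]>18); g[:145]=0;g[165:]=0;g[:,:222]=0;g[:,245:]=0
v,u=np.nonzero(g); print(len(u),u.mean(),v.mean(),u.min(),u.max(),v.min(),v.max()); print(plane(z,u.mean(),v.mean(),.06).round(4),np.median(P[g],0))
```

```text
top 200 ((554.816162109375, 299.8117980957031), (166.8365020751953, 82.60045623779297), 14.561769485473633)
backL [0.6249 0.349  0.058 ]
backR [0.6418 0.2819 0.058 ]
frontR [0.4808 0.2433 0.058 ]
frontL [0.4658 0.309  0.058 ]
18 231.38888888888889 152.05555555555554 229 234 149 156
[0.4939 0.2916 0.06  ] [0.49175461 0.28659432 0.0652414 ]
```

Case yaw is about 14°, centre (0.553, 0.296), and the pull sits near (0.492, 0.281). The plinth is at (0.446, -0.369) with yaw -7°; its 150 x 46 mm measured size confirms it is the large one. I'll go above the pull, offset so the wrist camera can see it.

Request:
send_rows --pt "0 0 0 0 0.1163" --pt "0 0 0 0 0.1163" --pt "0 0 0 0 0.1163" --pt "0 0 0 0 0.1163" --pt "0 0 0 0 0.1163" --pt "0 0 0 0 0.1163" --pt "0 0 0 0 0.1163" --pt "0 0 0 0 0.1163" --pt "0 -0.0361 0.0157 0.0032 0" --pt "0 -0.0361 0.0157 0.0032 0" --pt "0 -0.0361 0.0157 0.0032 0" --pt "0 -0.0361 0.0157 0.0032 0" --pt "0 -0.0361 0.0157 0.0032 0" --pt "0 -0.0361 0.0157 0.0032 0" --pt "0 -0.0361 0.0157 0.0032 0" --pt "0 -0.0361 0.0157 0.0032 0" --pt "0 -0.0361 0.0157 0.0032 0" --pt "0 -0.0361 0.0157 0.0032 0" --pt "0 -0.0361 0.0157 0.0032 0"

```text
time_s: 1.73
position: [0.5053, 0.2314, 0.201]
tcp_rot: [[-0.242, 0.97, -0.001], [0.97, 0.242, -0.0], [0.0, -0.001, -1.0]]
force: [0.2, 0.6, 0.5]
opening: 0.995
grasp_force: 0.0
```

```bash
cat >> h.py <<'E'
def look(name,tag):
    from rig import read_state,capture,calibration
    s=read_state(); c=calibration(name); p,d=capture(name); cv2.imwrite(f"pics/{tag}.png",p); np.savez(f"pics/{tag}.npz",p=p,d=d,**c)
    return s,np.load(f"pics/{tag}.npz")
def report():
    from rig import read_state
    s=read_state(); R=s['tcp_rot']; print('t',round(s['time_s'],2),'pos',s['position'].round(4),'yaw y',np.degrees(np.arctan2(R[1,1],R[0,1])).round(2),'z',R[:,2].round(3),'F',s['force'].round(2),'M',s['moment'].round(2),'op',round(s['opening'],3),'g',round(float(s['grasp_force']),2)); return s
E
python3 - <<'E'
from h import *
report(); look('wrist','w1')
E
```

```text
t 1.73 pos [0.5053 0.2314 0.201 ] yaw y 14.01 z [-0.001 -0.    -1.   ] F [0.16 0.62 0.45] M [-0.04 -0.01 -0.01] op 0.995 g 0.0
```

View pics/w1.png

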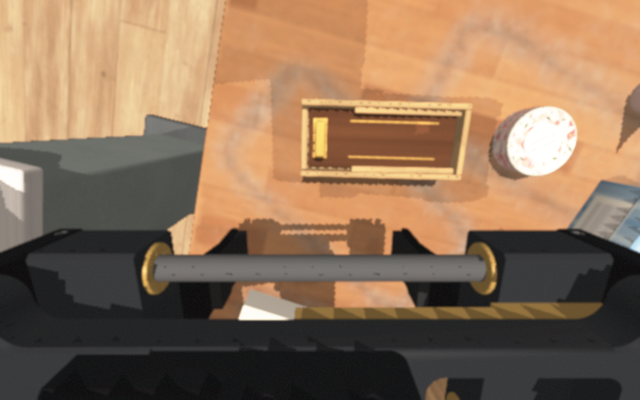

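The wrist view shows the whole case, about (302,98) to (472,182), with the brass pull at (320,138) and the tin at (540,142). I'll measure the pull's top and the case rim.

Run:
```python
from h import *
z=load('pics/w1.npz'); P=cloud(z); hsv=cv2.cvtColor(z['p'],cv2.COLOR_BGR2HSV)
roi=np.zeros(hsv.shape[:2],bool); roi[95:190,295:480]=1
m=(P[...,2]>.053)&(P[...,2]<.062)&roi
q=P[m]; r=cv2.minAreaRect((q[:,:2]*1000).astype(np.float32)); print('rim',m.sum(),r,np.median(q[:,2]))
m=(P[...,2]>.063)&roi; v,u=np.nonzero(m); print('pull',m.sum(),u.min(),u.max(),v.min(),v.max(),np.median(P[m],0).round(4))
g=(hsv[...,1]>140)&(hsv[...,2]>150)&(hsv[...,0]>18)&roi; g[:,335:]=0;g[:112]=0;g[165:]=0;g[:,:310]=0
v,u=np.nonzero(g); print(len(u),u.min(),u.max(),v.min(),v.max(),plane(z,(u.min()+u.max())/2,(v.min()+v.max())/2,.067).round(4),plane(z,u.mean(),v.mean(),.067).round(4))
for n,u,v in(('FL',302,98.5),('BL',472,102),('BR',460,180),('FR',302,176)): print(n,plane(z,u,v,.058).round(4))
print('lidz',P[145,400])
```

```text
rim 3308 ((554.84228515625, 301.5913391113281), (164.28851318359375, 75.23039245605469), 12.379267692565918) 0.05726112043563328
pull 444 295 473 98 187 [0.4914 0.2915 0.0666]
236 313 326 118 156 [0.4917 0.2894 0.067 ] [0.4921 0.2892 0.067 ]
FL [0.4669 0.3197 0.058 ]
BL [0.6251 0.356  0.058 ]
BR [0.6415 0.2822 0.058 ]
FR [0.4839 0.2471 0.058 ]
lidz [0.57454043 0.30090015 0.04563139]
```

Rim fit: centre (0.555, 0.3015), yaw 12.4°, size 164 x 75 mm as described. The pull is at (0.4925, 0.2885) with its top at 0.067 m, consistent with that. Descend and pinch.

Request:
send_rows --pt "0 0.03 0 0 0.026" --pt "0 0.0285 0 0 0" --pt "0 0 0 0.03 0" --pt "0 0 0 0.03 0" --pt "0 0 0 0.03 0" --pt "0 0 0 0.025 0" --pt "0 0 0 0.012 0" --pt "0 0 0 0.007 0" --pt "0 0 0 0 0" --pt "0 0 0 0 0"

```text
time_s: 2.62
position: [0.4918, 0.2904, 0.068]
tcp_rot: [[-0.217, 0.976, 0.001], [0.976, 0.217, 0.0], [0.0, 0.001, -1.0]]
force: [0.6, -1.0, 0.9]
opening: 0.999
grasp_force: 0.0
```

Run:
```python
from h import *
report()
```

```text
t 2.62 pos [0.4918 0.2904 0.068 ] yaw y 12.52 z [ 0.001  0.    -1.   ] F [ 0.64 -1.04  0.89] M [-0.09  0.01  0.01] op 0.999 g 0.0
```

Request:
send_rows --pt "120 0 0 0 0" --pt "180 0 0 0 0" --pt "200 0 0 0 0" --pt "215 0 0 0 0" --pt "230 0 0 0 0" --pt "255 0 0 0 0" --pt "255 0 0 0 0" --pt "255 0 0 0 0" --pt "255 0 0 0 0" --pt "255 0 0 0 0"

```text
time_s: 3.45
position: [0.4912, 0.2901, 0.0673]
tcp_rot: [[-0.217, 0.976, -0.0], [0.976, 0.217, -0.0], [-0.0, -0.0, -1.0]]
force: [0.5, 0.4, -0.4]
opening: 0.324
grasp_force: 0.0
```

Run:
```python
from h import *
report(); s,z=look('scene','s1')
```

```text
t 3.45 pos [0.4912 0.2901 0.0673] yaw y 12.52 z [-0. -0. -1.] F [ 0.54  0.43 -0.39] M [-0.05  0.06 -0.06] op 0.324 g 0.0
```

Still closing (0.324); wait longer.

Request:
send_rows --pt "255 0 0 0 0" --pt "255 0 0 0 0" --pt "255 0 0 0 0" --pt "255 0 0 0 0" --pt "255 0 0 0 0" --pt "255 0 0 0 0"

```text
time_s: 4.0
position: [0.4912, 0.2901, 0.0673]
tcp_rot: [[-0.217, 0.976, -0.0], [0.976, 0.217, -0.0], [-0.0, -0.0, -1.0]]
force: [-0.1, 0.5, -0.6]
opening: 0.108
grasp_force: 30.0
```

Request:
send_rows --pt "255 0 0 -0.001 0" --pt "255 0 0 -0.001 0" --pt "255 0 0 -0.001 0" --pt "255 0 0 -0.001 0" --pt "255 0 0 -0.001 0" --pt "255 0 0 -0.001 0" --pt "255 0 0 -0.001 0" --pt "255 0 0 -0.001 0" --pt "255 0 0 0 0" --pt "255 0 0 0 0" --pt "255 0 0 0 0"

```text
time_s: 4.92
position: [0.4912, 0.2901, 0.0753]
tcp_rot: [[-0.217, 0.976, -0.0], [0.976, 0.217, -0.0], [-0.0, -0.0, -1.0]]
force: [2.6, 0.9, -2.8]
opening: 0.112
grasp_force: 30.3
```

Run:
```python
from h import *
report(); s,z=look('scene','s2'); w=look('wrist','w2')[1]
P=cloud(z)
from h import load
for t in('s1','s2'):
    z=load(f'pics/{t}.npz');P=cloud(z)
    for (u,v) in((245,150),(250,147),(255,143)): print(t,P[v,u].round(4))
a=cv2.resize(z['p'][105:185,200:300],None,fx=7,fy=7,interpolation=2); cv2.imwrite('pics/c2.png',a)
```

```text
t 4.92 pos [0.4912 0.2901 0.0753] yaw y 12.52 z [-0. -0. -1.] F [ 2.63  0.93 -2.78] M [-0.07  0.11 -0.02] op 0.112 g 30.32
s1 [0.5456 0.2918 0.0425]
s1 [0.5676 0.2944 0.0436]
s1 [0.5931 0.3029 0.0437]
s2 [0.5425 0.284  0.0497]
s2 [0.5646 0.2871 0.0504]
s2 [0.5914 0.299  0.0473]
```

View pics/c2.png

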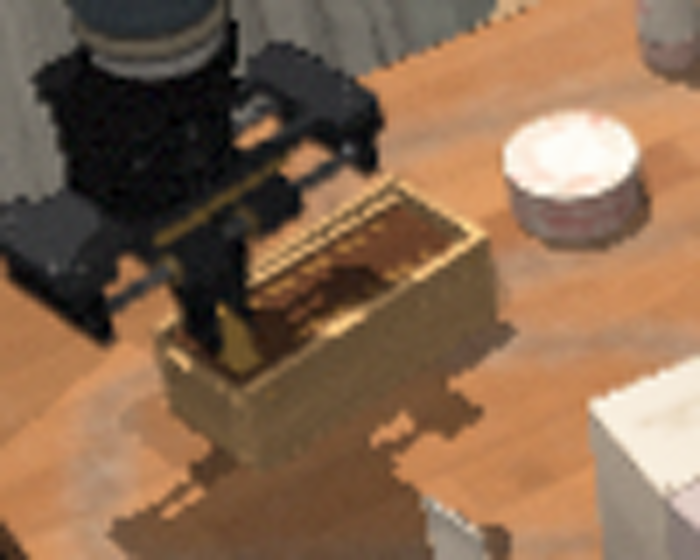

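The crop shows the pads on the pull and the lid's front end raised. Depth on the lid rose about 7 mm mid-lid and 4 mm further back, so it is tilted about 0.06 rad and over the lip. Begin drawing along the tilt, with a force check.

Request:
send_rows --pt "255 0 -0.003 -0.0001 0" --pt "255 0 -0.004 -0.0002 0" --pt "255 0 -0.004 -0.0002 0" --pt "255 0 -0.004 -0.0002 0" --pt "255 0 -0.005 -0.0003 0"

```text
time_s: 5.43
position: [0.4712, 0.2857, 0.0764]
tcp_rot: [[-0.217, 0.976, 0.0], [0.976, 0.217, 0.0], [0.0, 0.0, -1.0]]
force: [2.6, 0.1, -4.6]
opening: 0.114
grasp_force: 30.3
```

```bash
cat >> h.py <<'E'
def case(tag):
    s,z=look('scene',tag); P=cloud(z)
    m=(P[...,2]>.0535)&(P[...,2]<.0625)&(P[...,0]>.575)&(P[...,0]<.7)&(abs(P[...,1]-.31)<.06)
    q=P[m]; print('back rim', m.sum(), q[:,:2].mean(0).round(4), q[:,0].max().round(4), q[:,1].max().round(4))
    return s,z
E
python3 - <<'E'
from h import *
report(); case('s3')
for t in('s1','s2'):
    P=cloud(load(f'pics/{t}.npz'))
    m=(P[...,2]>.0535)&(P[...,2]<.0625)&(P[...,0]>.575)&(P[...,0]<.7)&(abs(P[...,1]-.31)<.06)
    q=P[m]; print('back rim', m.sum(), q[:,:2].mean(0).round(4), q[:,0].max().round(4), q[:,1].max().round(4))
E
```

```text
t 5.43 pos [0.4712 0.2857 0.0764] yaw y 12.53 z [ 0.  0. -1.] F [ 2.6   0.11 -4.58] M [-0.05  0.16 -0.03] op 0.114 g 30.34
back rim 66 [0.6124 0.3101] 0.6397 0.353
back rim 75 [0.613  0.3068] 0.6393 0.3521
back rim 76 [0.6109 0.3054] 0.6381 0.3533
```

Force is modest and the case is unmoved. Continue to about 75 mm.

Request:
send_rows --pt "255 0 -0.005 -0.0002 0" --pt "255 0 -0.005 -0.0002 0" --pt "255 0 -0.005 -0.0002 0" --pt "255 0 -0.005 -0.0002 0" --pt "255 0 -0.005 -0.0002 0" --pt "255 0 -0.005 -0.0002 0" --pt "255 0 -0.005 -0.0002 0" --pt "255 0 -0.005 -0.0002 0" --pt "255 0 -0.005 -0.0002 0" --pt "255 0 -0.005 -0.0002 0" --pt "255 0 -0.004 -0.0002 0" --pt "255 0 0 0 0" --pt "255 0 0 0 0"

```text
time_s: 6.57
position: [0.4173, 0.2736, 0.0784]
tcp_rot: [[-0.217, 0.976, -0.003], [0.976, 0.217, -0.001], [-0.0, -0.004, -1.0]]
force: [-1.1, -0.5, -3.6]
opening: 0.11
grasp_force: 30.2
```

Run:
```python
from h import *
report(); s,z=case('s4')
w=look('wrist','w4')[1]
cv2.imwrite('pics/c4.png',np.hstack([cv2.resize(z['p'][105:185,190:290],(500,400),interpolation=2),cv2.resize(w['p'][60:300,180:480],(300,240))[:, :] if False else cv2.resize(w['p'][80:300,200:420],(300,400))]))
```

```text
t 6.57 pos [0.4173 0.2736 0.0784] yaw y 12.53 z [-0.003 -0.001 -1.   ] F [-1.12 -0.52 -3.63] M [-0.15  0.65  0.05] op 0.11 g 30.22
back rim 70 [0.6132 0.3102] 0.6385 0.3545
```

View pics/c4.png

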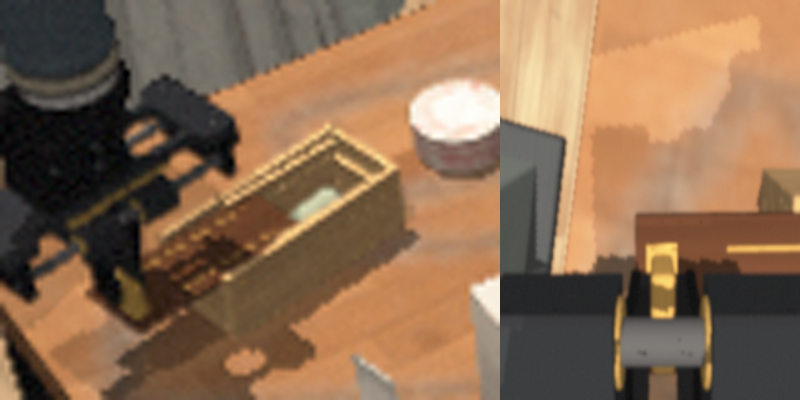

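The lid is about 76 mm out with the case unmoved; the pale-green bottle shows inside, and the wrist crop shows the pull still between the fingers. Lower it onto the lip before releasing.

Request:
send_rows --pt "255 0 0 0.001 0" --pt "255 0 0 0.001 0" --pt "255 0 0 0 0" --pt "255 0 0 0 0"

```text
time_s: 7.0
position: [0.4191, 0.2741, 0.0765]
tcp_rot: [[-0.217, 0.976, 0.0], [0.976, 0.217, 0.0], [-0.0, 0.0, -1.0]]
force: [-1.0, 0.3, -2.5]
opening: 0.111
grasp_force: 30.1
```

Run:
```python
from h import *
report()
```

```text
t 7.0 pos [0.4191 0.2741 0.0765] yaw y 12.52 z [ 0.  0. -1.] F [-0.95  0.32 -2.49] M [-0.22  0.53 -0.01] op 0.111 g 30.1
```

Request:
send_rows --pt "255 0 0 0.001 0" --pt "255 0 0 0.001 0" --pt "255 0 0 0 0" --pt "255 0 0 0 0"

```text
time_s: 7.33
position: [0.4198, 0.2743, 0.0747]
tcp_rot: [[-0.217, 0.976, 0.002], [0.976, 0.217, 0.001], [0.0, 0.002, -1.0]]
force: [0.5, 0.1, -2.3]
opening: 0.114
grasp_force: 30.0
```

Run:
```python
from h import *
report()
```

```text
t 7.33 pos [0.4198 0.2743 0.0747] yaw y 12.52 z [ 0.002  0.001 -1.   ] F [ 0.53  0.11 -2.27] M [-0.08  0.21 -0.02] op 0.114 g 30.01
```

Run:
```python
from h import *
s,z=case('s5'); P=cloud(z); hsv=cv2.cvtColor(z['p'],cv2.COLOR_BGR2HSV)
c=np.array([.5548,.3016]); a=np.radians(12.5); R=np.array([[np.cos(a),np.sin(a)],[-np.sin(a),np.cos(a)]])
Q=(P[...,:2]-c)@R.T
m=(abs(Q[...,1])<.02)&(Q[...,0]>-.16)&(Q[...,0]<.0)&(P[...,2]>.035)&(P[...,2]<.062)
m&=(hsv[...,0]<14)|(hsv[...,2]<60)
q=np.c_[Q[m],P[m][:,2]]
for x in np.arange(-.16,.01,.01):
    k=abs(q[:,0]-x)<.005
    if k.sum()>2: print(round(x,3),k.sum(),np.median(q[k,2]).round(4),np.median(q[k,1]).round(3))
k=(q[:,0]>-.12); f=np.polyfit(q[k,0],q[k,2],1); print(f)
```

```text
back rim 80 [0.6102 0.3096] 0.6377 0.3546
-0.15 14 0.0505 -0.0
-0.12 10 0.0516 -0.011
-0.11 17 0.0512 -0.001
-0.1 21 0.0516 -0.0
-0.09 17 0.0509 -0.001
-0.08 19 0.0513 0.001
-0.07 16 0.0515 0.002
-0.06 17 0.0505 0.001
-0.05 19 0.0507 -0.001
-0.04 16 0.0515 -0.002
-0.03 20 0.0499 0.001
-0.02 19 0.05 0.001
-0.01 17 0.0506 0.0
0.0 8 0.0507 -0.01
[-0.00438579  0.05048279]
```

The lid's top is level at 0.051 m, resting on the lip with its back end up near the roof, and it has been lowered as far as it should go. Release.

Request:
send_rows --pt "200 0 0 0 0" --pt "180 0 0 0 0" --pt "160 0 0 0 0" --pt "120 0 0 0 0" --pt "80 0 0 0 0" --pt "40 0 0 0 0" --pt "0 0 0 0 0" --pt "0 0 0 0 0" --pt "0 0 0 0 0" --pt "0 0 0 0 0"

```text
time_s: 8.22
position: [0.419, 0.2741, 0.0746]
tcp_rot: [[-0.217, 0.976, 0.0], [0.976, 0.217, -0.0], [-0.0, 0.0, -1.0]]
force: [-0.9, 0.3, 0.3]
opening: 0.789
grasp_force: 0.0
```

```bash
cat >> h.py <<'E'
def lid(z,x0=-.16,x1=.0):
    P=cloud(z); hsv=cv2.cvtColor(z['p'],cv2.COLOR_BGR2HSV)
    c=np.array([.5548,.3016]); a=np.radians(12.5); R=np.array([[np.cos(a),np.sin(a)],[-np.sin(a),np.cos(a)]])
    Q=(P[...,:2]-c)@R.T
    m=(abs(Q[...,1])<.02)&(Q[...,0]>x0)&(Q[...,0]<x1)&(P[...,2]>.035)&(P[...,2]<.075)&((hsv[...,0]<14)|(hsv[...,2]<60))
    q=np.c_[Q[m],P[m][:,2]]
    for x in np.arange(x0,x1,.01):
        k=abs(q[:,0]-x)<.005
        if k.sum()>2: print(round(x,3),k.sum(),np.median(q[k,2]).round(4))
E
python3 - <<'E'
from h import *
report(); s,z=case('s6'); lid(z)
E
```

```text
t 8.22 pos [0.419  0.2741 0.0746] yaw y 12.52 z [ 0. -0. -1.] F [-0.86  0.32  0.34] M [-0.04  0.05 -0.  ] op 0.789 g 0.0
back rim 78 [0.61   0.3109] 0.6377 0.3548
-0.15 14 0.0487
-0.12 12 0.0514
-0.11 27 0.0506
-0.1 25 0.052
-0.09 14 0.0504
-0.08 14 0.0512
-0.07 20 0.0505
-0.06 16 0.0508
-0.05 19 0.0499
-0.04 18 0.05
-0.03 20 0.0502
-0.02 16 0.0507
-0.01 20 0.0504
```

Depth shows the lid staying level, balanced on the lip and under the roof, and clear of the fingers. Hold for the release condition, rise, turn 90°, and move above the sides grip point, 33 mm behind the pull.

Request:
send_rows --pt "0 0 0 0 0" --pt "0 0 0 0 0" --pt "0 0 0 0 0" --pt "0 0 0 -0.015 0" --pt "0 0 0 -0.035 0" --pt "0 0 0 -0.01 -0.1208" --pt "0 0 0 0 -0.1208" --pt "0 0 0 0 -0.1208" --pt "0 0 0 0 -0.1208" --pt "0 0 0 0 -0.1208" --pt "0 0 0 0 -0.1208" --pt "0 0 0 0 -0.1208" --pt "0 0 0 0 -0.1208" --pt "0 0 0 0 -0.1208" --pt "0 0 0 0 -0.1208" --pt "0 0 0 0 -0.1208" --pt "0 0 0 0 -0.1208" --pt "0 0 0 0 -0.1208" --pt "0 -0.033 0 0 0" --pt "0 0 0 0 0"

```text
time_s: 9.93
position: [0.4573, 0.2827, 0.1353]
tcp_rot: [[-0.976, -0.216, 0.009], [-0.216, 0.976, 0.003], [-0.01, 0.001, -1.0]]
force: [2.2, 0.5, -0.6]
opening: 0.996
grasp_force: 0.0
```

Run:
```python
from h import *
report(); s,z=case('s7'); lid(z); w=look('wrist','w7')[1]
cv2.imwrite('pics/c7.png',np.hstack([cv2.resize(z['p'][105:185,190:290],(350,280),interpolation=2),cv2.resize(w['p'],(448,280))]))
```

```text
t 9.93 pos [0.4573 0.2827 0.1353] yaw y 102.47 z [ 0.009  0.003 -1.   ] F [ 2.25  0.46 -0.65] M [ 0.09 -0.06 -0.03] op 0.996 g 0.0
back rim 82 [0.6117 0.3121] 0.6382 0.3566
-0.15 15 0.0493
-0.14 3 0.0473
-0.12 11 0.0511
-0.11 25 0.0509
-0.1 13 0.0497
-0.09 17 0.0507
-0.08 20 0.0515
-0.07 15 0.0499
-0.06 19 0.0505
-0.05 17 0.0512
-0.04 17 0.0502
-0.03 19 0.0504
-0.02 15 0.052
-0.01 19 0.0495
```

View pics/c7.png

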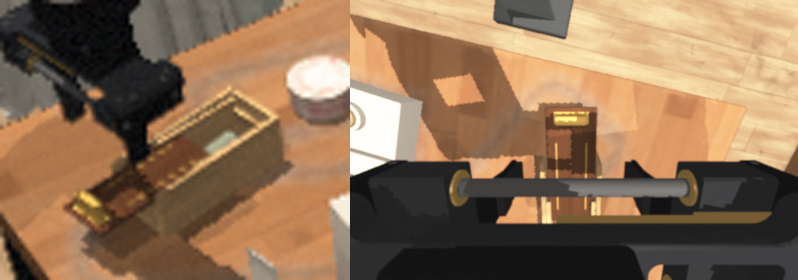

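The left crop shows the lid resting half out and level, with the bottle visible. The wrist crop has the pull centred at about wrist pixel (317,168), between the open fingers. I'll measure the pull and lid edges to confirm.

Run:
```python
from h import *
z=load('pics/w7.npz'); P=cloud(z); hsv=cv2.cvtColor(z['p'],cv2.COLOR_BGR2HSV)
roi=np.zeros((400,640),bool); roi[140:245,270:370]=1
m=roi&(P[...,2]>.067)&(P[...,2]<.08); q=P[m]; r=cv2.minAreaRect((q[:,:2]*1000).astype(np.float32)); print('pull',m.sum(),r,np.median(q[:,2]))
m=roi&(P[...,2]>.045)&(P[...,2]<.06)&(P[...,0]<.46); q=P[m]; r=cv2.minAreaRect((q[:,:2]*1000).astype(np.float32)); print('lid',m.sum(),r,np.median(q[:,2]))
A=np.c_[q[:,:2]-[.43,.28],np.ones(len(q))]; print(np.linalg.lstsq(A,q[:,2],rcond=None)[0])
report()
```

```text
pull 631 ((419.7203369140625, 272.13848876953125), (9.811073303222656, 33.276634216308594), 12.453665733337402) 0.07285000619464382
lid 3931 ((437.0618591308594, 276.0994873046875), (58.9875602722168, 60.158790588378906), 12.1585693359375) 0.0510573294213629
[-0.01217181 -0.00372085  0.05119185]
t 10.03 pos [0.4525 0.2815 0.1346] yaw y 102.46 z [ 0.001  0.001 -1.   ] F [ 0.01  0.39 -0.39] M [-0.03  0.06 -0.04] op 0.997 g 0.0
```

Pull at (0.420, 0.272), lid width 59–60 mm and level at 0.051 m, all consistent. Descend and grip the sides.

Request:
send_rows --pt "0 0 -0.0015 0.03 0" --pt "0 0 0 0.03 0" --pt "0 0 0 0.014 0" --pt "0 0 0 0.0075 0" --pt "0 0 0 0 0" --pt "60 0 0 0 0" --pt "75 0 0 0 0" --pt "90 0 0 0 0" --pt "120 0 0 0 0" --pt "255 0 0 0 0" --pt "255 0 0 0 0" --pt "255 0 0 0 0" --pt "255 0 0 0 0" --pt "255 0 0 0 0"

```text
time_s: 11.2
position: [0.4519, 0.2799, 0.0538]
tcp_rot: [[-0.976, -0.216, 0.001], [-0.216, 0.976, 0.0], [-0.001, 0.0, -1.0]]
force: [-0.3, -1.0, 5.6]
opening: 0.68
grasp_force: 30.0
```

Run:
```python
from h import *
report(); s,z=case('s8'); lid(z)
```

```text
t 11.2 pos [0.4519 0.2799 0.0538] yaw y 102.5 z [ 0.001  0.    -1.   ] F [-0.28 -0.97  5.62] M [-0.09  0.1  -0.08] op 0.68 g 29.99
back rim 72 [0.6102 0.3116] 0.639 0.3561
-0.15 13 0.0504
-0.13 3 0.0489
-0.12 19 0.051
-0.11 16 0.0514
-0.1 3 0.0471
-0.01 7 0.0509
```

Gripped at 59 mm. Draw out 45 mm with a slight rise, then lift.

Request:
send_rows --pt "255 0.003 0 -0.0003 0" --pt "255 0.005 0 -0.0003 0" --pt "255 0.005 0 -0.0003 0" --pt "255 0.005 0 -0.0003 0" --pt "255 0.005 0 -0.0003 0" --pt "255 0.005 0 -0.0003 0" --pt "255 0.005 0 -0.0003 0" --pt "255 0.005 0 -0.0003 0" --pt "255 0.005 0 -0.0003 0" --pt "255 0.004 0 -0.0003 0" --pt "255 0 0 0 0" --pt "255 0 0 0 0"

```text
time_s: 12.25
position: [0.4055, 0.2696, 0.0561]
tcp_rot: [[-0.976, -0.217, 0.0], [-0.217, 0.976, 0.0], [-0.0, 0.0, -1.0]]
force: [-0.3, -0.8, -0.6]
opening: 0.684
grasp_force: 30.0
```

Run:
```python
from h import *
report(); s,z=case('s9'); lid(z,-.2)
```

```text
t 12.25 pos [0.4055 0.2696 0.0561] yaw y 102.51 z [ 0.  0. -1.] F [-0.29 -0.83 -0.62] M [ 0.1  -0.04  0.01] op 0.684 g 29.98
back rim 75 [0.6126 0.3111] 0.6391 0.351
-0.2 8 0.0543
-0.19 6 0.0513
-0.17 13 0.0527
-0.16 22 0.0522
-0.15 4 0.0539
-0.07 3 0.0474
-0.06 8 0.0523
-0.05 17 0.0513
```

Travel is about 120 mm, clear of the roofs, with the case unmoved. Lift.

Request:
send_rows --pt "255 0 0 -0.004 0" --pt "255 0 0 -0.008 0" --pt "255 0 0 -0.012 0" --pt "255 0 0 -0.018 0" --pt "255 0 0 -0.025 0" --pt "255 0 0 -0.025 0" --pt "255 0 0 -0.025 0" --pt "255 0 0 -0.025 0" --pt "255 0 0 -0.025 0" --pt "255 0 0 -0.02 0" --pt "255 0 0 -0.013 0" --pt "255 0 0 0 0" --pt "255 0 0 0 0"

```text
time_s: 13.38
position: [0.4058, 0.2697, 0.257]
tcp_rot: [[-0.976, -0.216, 0.002], [-0.216, 0.976, 0.001], [-0.002, 0.0, -1.0]]
force: [-0.4, -0.4, -1.1]
opening: 0.68
grasp_force: 30.0
```

Run:
```python
from h import *
report(); s,z=case('s10'); w=look('wrist','w10')[1]
P=cloud(w); roi=np.zeros((400,640),bool); roi[100:245,250:390]=1
m=roi&(P[...,2]>.2); q=P[m]; print(m.sum(), np.percentile(q[:,2],[5,25,50,75,95]).round(4))
c=P[...,2]; Q=cloud(load('pics/scene0.npz'))
# heights along front of central display
for y in np.arange(-.45,.3,.05):
    k=(abs(Q[...,1]-y)<.025)&(Q[...,0]>.25)&(Q[...,0]<.55); print(round(y,2),[Q[k&(Q[...,0]<x)][:,2].max().round(3) if (k&(Q[...,0]<x)).any() else None for x in(.4,.45,.5,.55)])
```

```text
t 13.38 pos [0.4058 0.2697 0.257 ] yaw y 102.5 z [ 0.002  0.001 -1.   ] F [-0.41 -0.44 -1.13] M [ 0.04  0.05 -0.04] op 0.68 g 29.98
back rim 76 [0.6121 0.3093] 0.6388 0.3523
8332 [0.2521 0.253  0.2537 0.2597 0.2757]
-0.45 [np.float64(0.006), np.float64(0.006), np.float64(0.006), np.float64(0.007)]
-0.4 [np.float64(0.027), np.float64(0.028), np.float64(0.028), np.float64(0.03)]
-0.35 [np.float64(0.029), np.float64(0.029), np.float64(0.029), np.float64(0.03)]
-0.3 [np.float64(0.005), np.float64(0.005), np.float64(0.005), np.float64(0.008)]
-0.25 [np.float64(0.007), np.float64(0.041), np.float64(0.053), np.float64(0.054)]
-0.2 [np.float64(0.005), np.float64(0.169), np.float64(0.172), np.float64(0.172)]
-0.15 [np.float64(0.006), np.float64(0.088), np.float64(0.17), np.float64(0.17)]
-0.1 [np.float64(0.006), np.float64(0.044), np.float64(0.166), np.float64(0.166)]
-0.05 [np.float64(0.005), np.float64(0.043), np.float64(0.17), np.float64(0.17)]
-0.0 [np.float64(0.005), np.float64(0.044), np.float64(0.169), np.float64(0.169)]
0.05 [np.float64(0.006), np.float64(0.04), np.float64(0.166), np.float64(0.166)]
0.1 [np.float64(0.005), np.float64(0.006), np.float64(0.007), np.float64(0.007)]
0.15 [np.float64(0.007), np.float64(0.007), np.float64(0.007), np.float64(0.007)]
0.2 [np.float64(0.005), np.float64(0.007), np.float64(0.007), np.float64(0.008)]
0.25 [np.float64(0.006), np.float64(0.008), np.float64(0.068), np.float64(0.068)]
```

Lid held level (top at 0.254 m) and the case is unmoved. The display's front reaches at most 0.172 m. Carry along it toward (0.416, -0.365).

Request:
send_rows --pt "255 0 0 0 0.115" --pt "255 0 0 0 0.115" --pt "255 0 0 0 0.114" --pt "255 -0.0017 -0.012 0 0" --pt "255 -0.0031 -0.022 0 0" --pt "255 -0.0046 -0.032 0 0" --pt "255 -0.005 -0.035 0 0" --pt "255 -0.005 -0.035 0 0" --pt "255 -0.005 -0.035 0 0" --pt "255 -0.005 -0.035 0 0" --pt "255 -0.005 -0.035 0 0" --pt "255 -0.005 -0.035 0 0" --pt "255 -0.005 -0.035 0 0" --pt "255 -0.005 -0.035 0 0" --pt "255 -0.005 -0.035 0 0" --pt "255 -0.005 -0.035 0 0" --pt "255 -0.004 -0.028 0 0" --pt "255 -0.003 -0.02 0 0"

```text
time_s: 14.98
position: [0.4122, -0.2022, 0.2552]
tcp_rot: [[-0.992, 0.124, -0.001], [0.124, 0.992, -0.0], [0.001, -0.0, -1.0]]
force: [-0.8, 0.5, -2.0]
opening: 0.686
grasp_force: 30.0
```

Run:
```python
from h import *
s=report(); w=look('wrist','w11')[1]; s=report()
d=np.r_[.416,-.365,s['position'][2]]-s['position']; print(s['tcp_rot'].T@d)
```

```text
t 14.98 pos [ 0.4122 -0.2022  0.2552] yaw y 82.86 z [-0.001 -0.    -1.   ] F [-0.83  0.47 -2.01] M [-0.02  0.04 -0.  ] op 0.686 g 29.99
t 15.03 pos [ 0.4132 -0.2055  0.2554] yaw y 82.79 z [ 0.    -0.004 -1.   ] F [ 1.76 -2.63 -0.88] M [-0.17 -0.07 -0.01] op 0.685 g 29.99
[-0.02276034 -0.1578601   0.00063898]
```

Request:
send_rows --pt "255 -0.005 -0.035 0 0" --pt "255 -0.005 -0.035 0 0" --pt "255 -0.005 -0.035 0 0" --pt "255 -0.004 -0.028 0 0" --pt "255 -0.002 -0.015 0 0" --pt "255 -0.001 -0.006 0 0" --pt "255 0 0 0 0" --pt "255 0 0 0.04 0" --pt "255 0 0 0.04 0" --pt "255 0 0 0.03 0" --pt "255 0 0 0.02 0" --pt "255 0 0 0 0" --pt "255 0 0 0 0"

```text
time_s: 16.12
position: [0.4153, -0.3521, 0.1254]
tcp_rot: [[-0.992, 0.123, -0.002], [0.123, 0.992, 0.004], [0.003, 0.003, -1.0]]
force: [0.6, 0.0, -0.9]
opening: 0.68
grasp_force: 30.0
```

Run:
```python
from h import *
w=look('wrist','w12')[1]; s=report()
side=load('pics/side0.npz'); P=cloud(side)
m=(P[...,2]>.02)&(P[...,2]<.03)&(abs(P[...,0]-.446)<.1)&(abs(P[...,1]+.369)<.05)
r=cv2.minAreaRect((P[m][:,:2]*1000).astype(np.float32)); print('side plinth',m.sum(),r)
P=cloud(w); 
roi=np.zeros((400,640),bool); roi[100:262,200:440]=1
m=roi&(P[...,2]>.145); q=P[m]; k=q[:,2]<.165
print('z',np.percentile(q[:,2],[5,50,95]).round(4))
m=roi&(P[...,2]>.1)&(P[...,2]<.137+.0); q=P[m]; print(m.sum(),np.percentile(q[:,2],[5,50,95]) if len(q) else 0)
m=roi&(P[...,2]>.015)&(P[...,2]<.03)&(abs(P[...,0]-.4)<.14); print('plinth seen',m.sum(),P[m].min(0),P[m].max(0))
d=np.r_[.416,-.365,s['position'][2]]-s['position']; print(s['tcp_rot'].T@d)
```

```text
t 16.17 pos [ 0.4161 -0.3535  0.1267] yaw y 82.89 z [-0.  0. -1.] F [-0.35 -1.04 -1.64] M [0.01 0.04 0.02] op 0.682 g 29.98
side plinth 365 ((432.07769775390625, -368.82049560546875), (46.30885314941406, 120.439208984375), 82.65752410888672)
z [0.1452 0.1955 0.1999]
7786 [0.12154194 0.1229204  0.13137933]
plinth seen 838 [ 0.36875928 -0.38068529  0.01772493] [ 0.38704426 -0.33664188  0.02605618]
[-1.28354868e-03 -1.14339824e-02 -3.81629439e-06]
```

View pics/w12.png

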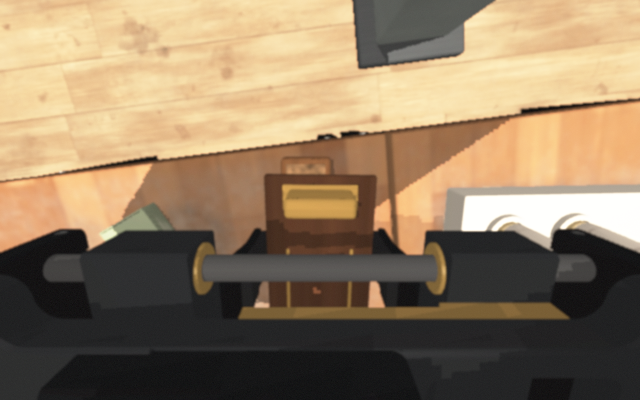

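The plinth's front end peeks out at (307,158), matching the predicted (0.372, -0.360). The lid is level and aligned in the grip, with the balm box at (140,222) well clear. Correct 11 mm sideways and descend.

Request:
send_rows --pt "255 -0.0013 -0.0114 0 0" --pt "255 0 0 0.01 0" --pt "255 0 0 0.02 0" --pt "255 0 0 0.02 0" --pt "255 0 0 0.02 0" --pt "255 0 0 0.012 0" --pt "255 0 0 0.006 0" --pt "255 0 0 0 0" --pt "255 0 0 0 0" --pt "255 0 0 0 0"

```text
time_s: 17.0
position: [0.4162, -0.3669, 0.039]
tcp_rot: [[-0.992, 0.125, 0.001], [0.125, 0.992, -0.002], [-0.002, -0.002, -1.0]]
force: [-0.4, -0.6, -1.6]
opening: 0.682
grasp_force: 30.0
```

Run:
```python
from h import *
s=report(); w=look('wrist','w13')[1]; P=cloud(w); roi=np.zeros((400,640),bool); roi[150:262,200:440]=1
m=roi&(P[...,2]>.028)&(P[...,2]<.045); q=P[m]; A=np.c_[q[:,:2]-s['position'][:2],np.ones(len(q))]; print(m.sum(),np.median(q[:,2]),np.linalg.lstsq(A,q[:,2],rcond=None)[0])
m=roi&(P[...,2]>.05)&(P[...,2]<.065); r=cv2.minAreaRect((P[m][:,:2]*1000).astype(np.float32)); print('pull',r)
d=np.r_[.416,-.365,s['position'][2]]-s['position']; print(s['tcp_rot'].T@d)
```

```text
t 17.0 pos [ 0.4162 -0.3669  0.039 ] yaw y 82.79 z [ 0.001 -0.002 -1.   ] F [-0.38 -0.62 -1.65] M [ 0.05  0.07 -0.04] op 0.682 g 29.98
7355 0.03639154937203726 [-0.01172839  0.0004011   0.03632524]
pull ((393.9900817871094, -363.2517395019531), (82.56684112548828, 31.522085189819336), 83.43810272216797)
[ 4.40517627e-04  1.84350889e-03 -3.65972568e-06]
```

Request:
send_rows --pt "255 0 0.0015 0.001 0" --pt "255 0 0 0.001 0" --pt "255 0 0 0.001 0" --pt "255 0 0 0.001 0" --pt "255 0 0 0.001 0" --pt "255 0 0 0.001 0" --pt "255 0 0 0.001 0" --pt "255 0 0 0 0" --pt "255 0 0 0 0" --pt "255 0 0 0 0"

```text
time_s: 17.88
position: [0.4158, -0.3646, 0.0317]
tcp_rot: [[-0.992, 0.125, 0.0], [0.125, 0.992, -0.0], [-0.0, -0.0, -1.0]]
force: [0.2, 0.4, 6.1]
opening: 0.683
grasp_force: 30.0
```

Run:
```python
from h import *
s=report(); w=look('wrist','w14')[1]; P=cloud(w); roi=np.zeros((400,640),bool); roi[150:262,200:440]=1
m=roi&(P[...,2]>.022)&(P[...,2]<.035); q=P[m]; A=np.c_[q[:,:2]-s['position'][:2],np.ones(len(q))]; print(m.sum(),np.median(q[:,2]),np.linalg.lstsq(A,q[:,2],rcond=None)[0])
```

```text
t 17.88 pos [ 0.4158 -0.3646  0.0317] yaw y 82.8 z [ 0. -0. -1.] F [0.18 0.4  6.05] M [0.16 0.17 0.02] op 0.683 g 29.99
7243 0.028871831481750654 [ 0.0044689  -0.00137908  0.028973  ]
```

Contact at 6 N and the lid top is at 0.029 m, level, so it sits on the plinth. Release and rise.

Request:
send_rows --pt "70 0 0 0 0" --pt "50 0 0 0 0" --pt "30 0 0 0 0" --pt "0 0 0 0 0" --pt "0 0 0 0 0" --pt "0 0 0 0 0" --pt "0 0 0 0 0" --pt "0 0 0 -0.01 0" --pt "0 0 0 -0.03 0" --pt "0 0 0 -0.04 0" --pt "0 0 0 -0.04 0" --pt "0 0.03 0 -0.03 0" --pt "0 0.03 0 -0.03 0" --pt "0 0 0 0 0" --pt "0 0 0 0 0"

```text
time_s: 19.18
position: [0.3571, -0.3578, 0.2124]
tcp_rot: [[-0.992, 0.127, 0.003], [0.127, 0.992, -0.004], [-0.003, -0.004, -1.0]]
force: [0.3, 1.3, 0.4]
opening: 1.0
grasp_force: 0.0
```

Run:
```python
from h import *
report(); s,z=case('s15'); w=look('wrist','w15')[1]
P=cloud(z)
m=(P[...,2]>.0265)&(P[...,2]<.034)&(abs(P[...,0]-.446)<.11)&(abs(P[...,1]+.369)<.06)
q=P[m]; print('lid',m.sum(),cv2.minAreaRect((q[:,:2]*1000).astype(np.float32)),np.median(q[:,2]))
m=(P[...,2]>.043)&(P[...,2]<.06)&(abs(P[...,0]-.38)<.03)&(abs(P[...,1]+.36)<.04)
if m.any(): print('pull',m.sum(),P[m].mean(0))
cv2.imwrite('pics/c15.png',np.hstack([cv2.resize(z['p'][255:365,280:400],(436,400)),cv2.resize(z['p'][105:185,205:285],(350,400))[:, :]]))
```

```text
t 19.18 pos [ 0.3571 -0.3578  0.2124] yaw y 82.69 z [ 0.003 -0.004 -1.   ] F [0.31 1.34 0.37] M [-0.01 -0.01  0.02] op 1.0 g 0.0h.py:24: RuntimeWarning: Mean of empty slice.
  q=P[m]; print('back rim', m.sum(), q[:,:2].mean(0).round(4), q[:,0].max().round(4), q[:,1].max().round(4))
  ret = um.true_divide(
Traceback (most recent call last):
  File "h.py", line 24, in case
    q=P[m]; print('back rim', m.sum(), q[:,:2].mean(0).round(4), q[:,0].max().round(4), q[:,1].max().round(4))
                                                                 ~~~~~~~~~~^^
ValueError: zero-size array to reduction operation maximum which has no identity
```

The arm blocks the scene view of the case; I'll use the wrist and side cameras as well.

Run:
```python
from h import *
s,w=look('wrist','w16'); s2,d=look('side','d16'); z=load('pics/s15.npz')
for n,v in(('scene',z),('wrist',w),('side',d)):
    P=cloud(v); m=(P[...,2]>.0262)&(P[...,2]<.034)&(abs(P[...,0]-.446)<.11)&(abs(P[...,1]+.369)<.05); q=P[m]
    if m.sum()>50:
        A=np.c_[q[:,:2]-[.446,-.369],np.ones(len(q))]
        print(n,m.sum(),cv2.minAreaRect((q[:,:2]*1000).astype(np.float32)),np.linalg.lstsq(A,q[:,2],rcond=None)[0].round(4))
    m=(P[...,2]>.043)&(P[...,2]<.06)&(abs(P[...,0]-.38)<.03)&(abs(P[...,1]+.36)<.03)
    if m.sum()>3: print(' pull',m.sum(),P[m].mean(0).round(4))
cv2.imwrite('pics/c16.png',np.hstack([cv2.resize(w['p'],(480,300)),cv2.resize(d['p'][60:260,120:333],(320,300))]))
```

```text
scene 843 ((445.946533203125, -368.90545654296875), (61.54022979736328, 150.7297821044922), 82.45467376708984) [-0.0016 -0.0006  0.0289]
 pull 51 [ 0.3835 -0.3616  0.0493]
wrist 3578 ((443.9819030761719, -367.1703186035156), (59.683773040771484, 147.00149536132812), 82.18411254882812) [-0.0003 -0.0008  0.0289]
 pull 296 [ 0.3824 -0.3588  0.05  ]
side 390 ((432.443115234375, -370.2015380859375), (63.369205474853516, 120.89651489257812), 81.95484924316406) [-0.0035 -0.0022  0.0284]
 pull 32 [ 0.3855 -0.3649  0.0487]
```

View pics/c16.png

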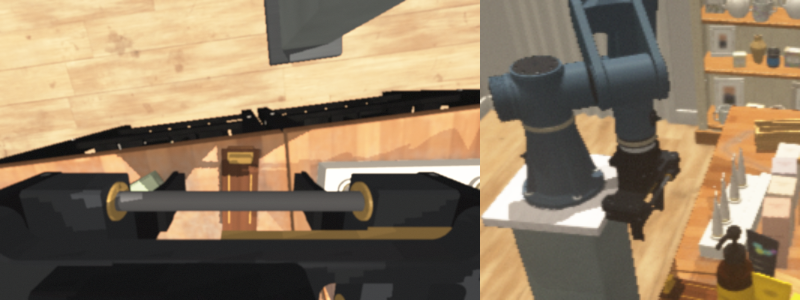

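The lid lies flat, centred at (0.446, -0.369) and yawed -7.5°, matching the plinth. The gripper is clear above it. The case was last checked unmoved after the lift and has not been touched since.

```bash
python3 -c "
from rig import hand_in
print(hand_in())"
```

```text
the job is handed in; nothing more can be done
None
```

The job is handed in: the lid lies flat, square and centred on the larger plinth with its pull up; the case had not moved when last checked (after the lift), and the bottle was last seen inside when the lid was half out; no verdict was returned at hand-in.

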